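# Knock the cured resin mount out of its mould

## Robot

A 6-joint arm with a two-finger parallel gripper is mounted at the origin on a cart in front of the work surface, level with it; the furniture and walls round the work are solid. World frame = base frame: x ahead of the robot, y to its left, z up, the work surface at z = 0. Lengths are in mm, angles in rad, forces in N, time in s.
With the tool pointing down it reaches from about 400 to 825 mm from the base axis. Payload 7 kg.
Tool frame: the origin (TCP) lies midway between the tips of the shut fingers; the grasp point (between the pads) lies 19 mm behind it (r.hold_point_z is the distance from the TCP to the grasp point, in mm); z points along the fingers, y is the line along which they close (so a half turn about z gives the same grasp; the last joint's range is limited). The gripper opens to 88 mm and grips with 3 to 60 N. Pads are 19 mm wide; open, the fingers measure 130 mm over their backs; the gripper's body (78 mm by 193 mm) begins 47 mm behind the grasp point.
Start: joints at [1.562, 0.359, 0.012, 0, -1.224, -0.288], TCP at [197.421, 645.461, 226.561] pointing down, gripper open.
Joint ranges: [-3.07, 3.07], [-1.43, 2.12], [-1.02, 1.25], [-3.03, 1.67], [-3.05, -0], [-3.03, 3.03]. Speed limits (rad/s): [2.39, 2.39, 3.01, 3.14, 3.14, 3.14].

## Interface

Orientations are given as a 3x3 rotation matrix whose columns are the frame's x, y, z axes.
In Python, from workcell import r gives the robot as it stands.
- The arm moves only by the tool jog_arm, never from a script. Its argument "targets" is a list that holds one entry, the list of rows, each a list of 7 numbers: the shift along the world's x, y, z in units of 40 mm (1.0 is 40 mm), then the turn, a rotation vector about the world's x, y, z in units of 8 degrees (1.0 is 8 degrees), then the finger opening in mm, from 0 to 87.6. A call has 1 to 10 rows; each row is the pose to reach, as a shift and turn from the pose commanded when the call began; what a row does not reach only later rows make up. A row lasts 1/10 s, in which the tool goes at most 50 mm and 8.59 degrees, less where a joint would pass 70% of its speed; a pose out of reach is approached as far as the arm can. A call with a gripper value outside its range is refused whole. The fingers move at their own pace and stop on an object; the grip force is fixed at half the most. Time passes only in rows, so rows that repeat a pose let the fingers close. It gives the time, the measured TCP pose, the force, the opening and the grip force at its end, in the units of the state.
- r.read_state(): the state, without advancing time (a new reading comes with each control period).
- r.get_image(name): name is "scene" or "top" or "wrist"; returns (picture, depth): 480x640x3 uint8, red, green, blue; 480x640 float32, mm along the optical axis (not along the pixel's ray), 0 where there is no reading.
- r.get_calibration(name): a dict with "mtx" (3x3 intrinsics, pixels), "eye" and "orientation" of the camera in the world. Camera axes: x right, y up, looking along -z (the intrinsics and any distortion apply to the point x, -y, -z); pixel columns grow to the right and rows downward; lengths in mm; the calibration is good to about 2 mm. The wrist camera is an equidistant fisheye: a pixel r from the principal point sees the ray r / f radians off the axis. A picture is of the moment at which its call begins: read the wrist's pose just before it. get_calibration takes no time and is no camera call; for the wrist camera it gives the pose at the moment of the call.
- r.close_job(): hands the job in; it is judged then, once.
The state is a dict: "clock": time; "joint_positions": joint angles; "qvel": joint speeds; "joint_torque": joint torques, N m; "tcp_pos": TCP position; "orientation": TCP orientation; "force": force on the tool from outside, world axes, zero at the start; "wrist_torque": the same for the moment, N m; "finger_gap": opening from 0.0 (shut) to 1.0 (fully open); "grip_force": force on a finger pad.
Only numpy, scipy, OpenCV 4.12 (cv2) and the standard library are available. Lean on these libraries where they do the work, as an engineer would, in place of code of your own. Each camera call takes 0.05 s, during which the arm holds its last target. There are 200 camera calls.

## Task

The cured resin mount is stuck in the steel mould sleeve on its stand. Take the push rod that fits the bore (the one with the narrower piston), push it down through the mould from above until the mount drops onto the landing pad below, then draw the rod out again and stand it upright on the free worktop. Leave the wider rod, the empty sleeve, the beaker and the timer where they are.

Things in the scene. Friction and masses are not known exactly. Their poses are not given: they have to be found in the camera images.
- mould_mouth (a point): Centre of the top opening of the mould, 122 mm above the worktop: an upright steel sleeve, 70 mm outside (76 mm at its flared top) and 70 mm tall. The bore, 42 mm wide (top 6 mm flare to 48 mm), goes right through; its lower end is 70 mm below this point. z is the bore's axis, up. A 112 mm round flange with three brass thumb nuts holds it on a fixed stand with three pillars: it does not move.
- landing_pad (a point): Centre of the top of the round black rubber pad (57 mm wide, 5 mm metal rim) on the base of the mould's stand, straight below the bore, 13 mm above the worktop and 39 mm below the lower end of the bore.
- mount_center (a point): Centre of the resin mount, a hard white disc 40 mm in diameter, 25 mm thick, with a steel bar cast in. At the start it sits low in the bore, its top face 43 mm below the mouth, its underside 2 mm above the bore's lower end. Three spring pads in the wall grip it: 8 to 20 N on its top drives it down; once pushed down 27 mm, level with the bore's lower end, it is free and falls.
- rod_handle (a point): Centre of the round black handle (28 mm in diameter, 60 mm tall) of the push rod that fits, 118 mm above its foot; z points up along the rod. The rod, 148 mm tall and about 0.3 kg, stands upright on its piston. Under the handle is an aluminium stop collar, 56 mm in diameter, 76 to 82 mm above the foot.
- rod_foot (a point): Centre of the underside of the piston of the push rod that fits; z points up along the rod. The aluminium piston is 38 mm in diameter and 26 mm tall with a bevelled lower edge, on a steel stem 18 mm in diameter. With the stop collar resting on the mouth of the mould this point is 6 mm below the bore's lower end.
- wide_rod_handle (a point): Centre of the handle of the other rod, of the same shape, height and handle, but with a piston 52 mm in diameter that does not go into this bore, and a stop collar 76 mm in diameter. The two rods may stand in either place.
- wide_sleeve: Loose, empty, larger steel sleeve for the wide rod, 80 mm outside (104 mm at its foot), 70 mm tall, standing on the worktop; origin at the centre of its underside.
- beaker: Loose small glass beaker, 58 mm wide, 59 mm tall; origin at the centre of its underside.
- timer: Loose round white timer with a blue top, 65 mm wide, 30 mm tall; origin at the centre of its underside.
Not all that is in view belongs to the job. Leave any purple look-alike of the part that bears rod_handle alone.

How it is judged (in metres and radians):
On the way, in this order (a step that is already met when the one before it is completed fails the run):
1. the narrower rod's piston has gone at least 15 mm down the bore of the mould (z of rod_foot in the frame of mould_mouth below -0.015 m and horizontal distance between rod_foot and mould_mouth below 0.006 m), for 0.05 s.
2. the mount has been driven out of the bore and is on the landing pad (z of mount_center in the frame of landing_pad below 0.022 m and horizontal distance between mount_center and landing_pad below 0.02 m), for 0.2 s.
At the end, for the whole second after the job is handed in: The mount lies on the landing pad, its centre less than 22 mm above the pad's surface and within 20 mm of the pad's centre; the narrower rod is out of the mould and stands upright on the worktop (foot less than 6 mm above it, tilt below 0.1 rad) (all of step 2 and height (world z) of rod_foot below 0.006 m and angle between rod_foot's own z axis and vertical below 0.1 rad); the robot touches nothing.
It fails at once if the wide rod is moved by more than 30 mm (distance of wide_rod_handle from where it was at the start of the episode above 0.03 m).
It fails at once if the empty sleeve, the beaker or the timer is moved by more than 30 mm (distance of any of wide_sleeve, beaker, timer from where it was at the start of the episode above 0.03 m).
It also fails if it takes over 48 s, if anything falls off the work surface, if the arm or the gripper's body presses on something with over 40 N, if the wrist force passes 120 N, or if a joint passes its speed limit or range.

## Working session

There is one attempt and no reset: what is moved stays moved. The work goes in short steps, Python scripts to look and compute and a tool call to move; the robot and the scene stay as the last step left them, time stands still between calls to the robot, and variables do not carry over. Pictures are saved under pics/ and viewed, at most 10 in all, crops included, and the job is handed in when it is done.

Besides the shell and the picture viewer there is one more tool, called after ">>>" in YAML: its name, and indented under it one key for each argument. jog_arm: Moves the arm, as the interface text tells. Its arguments: {"type":"object","properties":{"targets":{"type":"array","items":{"type":"array","items":{"type":"array","items":{"type":"number"}}}}},"required":["targets"]}

```bash
mkdir -p pics
cat > h.py <<'E'
import numpy as np,cv2
from workcell import r
def world(cal,u,v,d):
    K=cal['mtx'];K=np.array(K)
    p=np.array([(u-K[0,2])/K[0,0]*d,-(v-K[1,2])/K[1,1]*d,-d*np.ones_like(np.asarray(d,float))])
    return np.array(cal['orientation'])@p.reshape(3,-1)+np.array(cal['eye']).reshape(3,1)
def cloud(cal,dep):
    v,u=np.mgrid[:480,:640]
    return world(cal,u.ravel(),v.ravel(),dep.ravel()).T.reshape(480,640,3)
E
python3 - <<'E'
from h import *
for n in('scene','top'):
    c=r.get_calibration(n);im,d=r.get_image(n);cv2.imwrite(f'pics/{n}.png',im[:,:,::-1]);np.savez(n+'.npz',im=im,d=d)
    print(n,c['mtx'],c['eye'],c['orientation'],{k for k in c})
s=r.read_state();print(s['clock'],s['tcp_pos'],s['orientation'],s['force'])
E
```

```text
scene [[568.16385259   0.         315.43027182]
 [  0.         568.16385259 222.99519071]
 [  0.           0.           1.        ]] [-291.84938845 -966.18762073  696.87619727] [[ 0.72253754  0.29792398 -0.62384358]
 [-0.69084037  0.27713593 -0.66778384]
 [-0.02605935  0.91347522  0.40605903]] {'orientation', 'mtx', 'eye'}
top [[513.0717041    0.         314.96844768]
 [  0.         513.0717041  231.75916917]
 [  0.           0.           1.        ]] [ 468.11109116  -33.02433174 1236.40763957] [[ 0.01293141  0.99516823 -0.09732918]
 [-0.99989086  0.01217416 -0.00837024]
 [-0.00714489  0.0974268   0.99521705]] {'orientation', 'mtx', 'eye'}
0.1 [197.29185435 645.05653061 225.71861737] [[ 9.56254865e-01 -2.92534667e-01 -3.18077814e-04]
 [-2.92534812e-01 -9.56253726e-01 -1.48198252e-03]
 [ 1.29368168e-04  1.51020183e-03 -9.99998851e-01]] [ 0.34879139 -0.2832026   0.30551078]
```

View pics/scene.png

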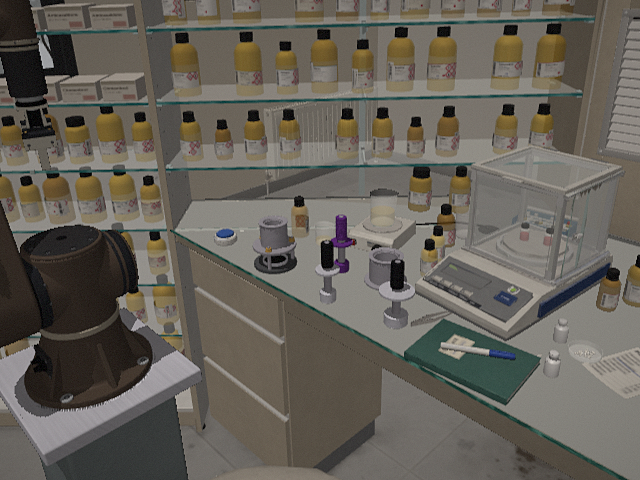

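View pics/top.png

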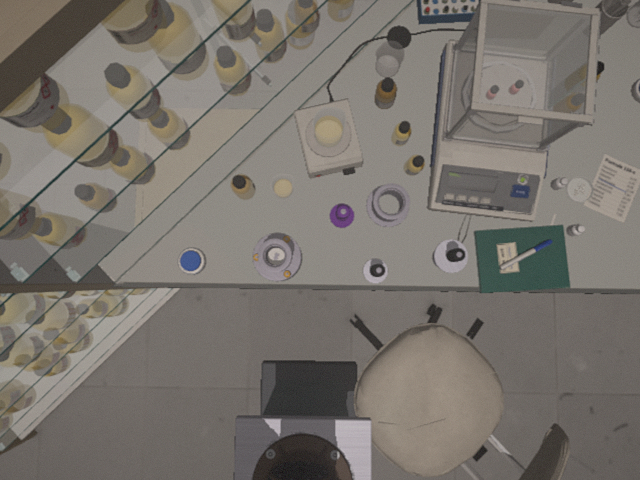

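The scene picture shows three candidates for the rod. One is a black-handled rod with a small collar at scene (327,255), top (376,270). Another is a black-handled rod with a large collar at scene (397,275), top (451,256). The third is a purple look-alike at scene (342,228), top (342,215). The mould is at top (277,255), the timer at (191,261), the wide sleeve at (388,204) and the beaker at (283,187). I choose the small-collar rod and will check it in a crop while measuring.

Run:
```python
from h import *
for n in('top','scene'):
    z=np.load(n+'.npz');c=r.get_calibration(n);P=cloud(c,z['d']);ok=z['d']>0;im=z['im'].astype(int)
    print(n,'table z', np.median(P[240:245,330:345,2]) if n=='top' else '')
    boxes={'top':dict(A=(350,245,402,292),B=(425,232,472,280),M=(245,225,310,288),T=(172,242,212,280)),'scene':dict(A=(308,232,346,306),B=(372,252,418,332),M=(245,210,305,275))}[n]
    for k,(a,b,e,f) in boxes.items():
        Q=P[b:f,a:e].reshape(-1,3);C=im[b:f,a:e].reshape(-1,3)
        for lo,hi in((10,26),(26,50),(50,70),(70,90),(90,112),(112,130),(130,165)):
            m=(Q[:,2]>lo)&(Q[:,2]<hi)&ok[b:f,a:e].ravel()
            if m.sum()>8:
                q=Q[m];(cc,rad)=cv2.minEnclosingCircle(q[:,:2].astype(np.float32))
                print(k,lo,hi,m.sum(),'mean',q.mean(0).round(1),'circ',np.round(cc,1),round(rad,1))
s=np.load('scene.npz')['im'][200:340,230:430,::-1]
cv2.imwrite('pics/crop.png',cv2.resize(s,None,fx=4,fy=4,interpolation=2))
```

```text
top table z 0.07770048031648003
A 70 90 320 mean [ 495.3 -155.3   82.2] circ [ 495.6 -158.1] 27.9
A 90 112 9 mean [ 492.  -147.   102.8] circ [ 492.6 -150. ] 10.7
A 112 130 11 mean [ 494.5 -147.7  121.5] circ [ 495.4 -153.2] 12.9
A 130 165 142 mean [ 495.6 -157.1  147.2] circ [ 496.2 -157.7] 13.9
B 10 26 29 mean [ 542.2 -324.2   14.5] circ [ 552.3 -346.7] 53.5
B 70 90 683 mean [ 530.4 -324.    82.2] circ [ 531.6 -328.4] 38.5
B 90 112 27 mean [ 529.8 -317.8  101.8] circ [ 531.3 -324.5] 13.5
B 112 130 29 mean [ 528.5 -318.1  119.7] circ [ 531.2 -327. ] 14.0
B 130 165 159 mean [ 530.8 -326.   146.1] circ [ 531.4 -327.9] 14.4
M 10 26 11 mean [506.4  25.4  11.3] circ [509.2  37.9] 40.9
M 50 70 903 mean [522.2  60.   60.5] circ [526.   65.7] 56.0
M 70 90 299 mean [526.5  65.2  78.1] circ [525.8  65.4] 51.3
M 90 112 31 mean [532.2  76.6 104.1] circ [525.   65.8] 22.0
M 112 130 619 mean [525.9  66.  121.2] circ [525.5  65.6] 37.2
T 10 26 287 mean [514.7 266.4  20.7] circ [515.2 272. ] 33.4
T 26 50 318 mean [515.2 271.6  29.6] circ [514.9 272.2] 27.5
scene table z 
A 10 26 180 mean [557.5 -99
[... 571 characters left out ...]
20 mean [ 634.7 -210.3   59.7] circ [ 598.6 -255.7] 113.7
B 70 90 599 mean [ 542.7 -313.1   82.1] circ [ 578.8 -265.1] 121.3
B 90 112 120 mean [ 522.5 -333.9  102. ] circ [ 526.2 -330. ] 14.9
B 112 130 104 mean [ 521.9 -334.5  121.3] circ [ 525.6 -330.7] 14.0
B 130 165 174 mean [ 524.2 -333.   144. ] circ [ 528.6 -331. ] 14.4
M 10 26 637 mean [532.4  61.7  15. ] circ [578.3  86.9] 115.5
M 26 50 147 mean [620.9 108.2  37.4] circ [580.3  92.7] 115.2
M 50 70 524 mean [535.5  61.3  62.1] circ [572.1  99.6] 120.2
M 70 90 315 mean [555.1  69.7  79. ] circ [584.5  85.5] 116.7
M 90 112 243 mean [510.5  47.8 101.9] circ [519.5  58.8] 35.2
M 112 130 358 mean [521.8  62.  121.1] circ [525.4  64.9] 40.5
```

View pics/crop.png

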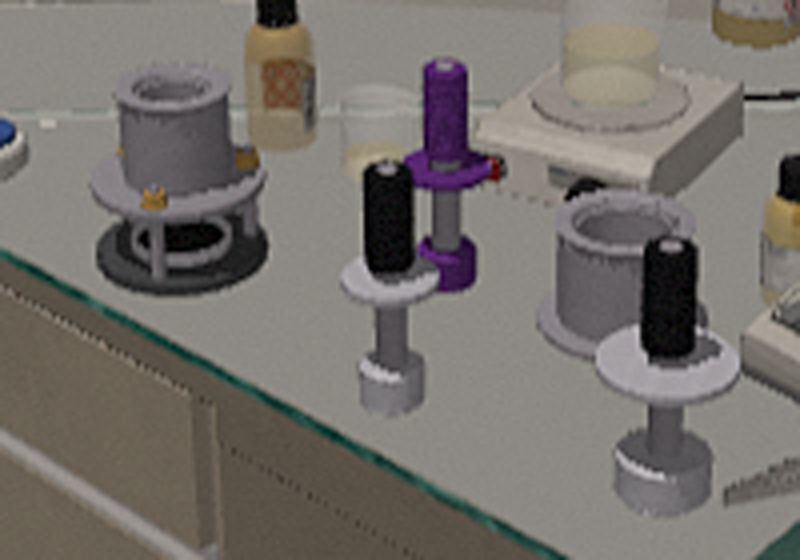

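The crop confirms it: the small-collar, narrow-piston rod is at crop (388,280), the wide rod at (668,370) and the purple one at (445,170). From the top view the rod is at (496,-158), top at z 147, collar radius 28. The mould is at (525.6,65.6), z 121, radius 37. All of these match the sizes given.

>>> jog_arm:
  targets:
    - [[5,-11,0,0,0,0,85],[5,-11,0,0,0,0,85],[5,-11,0,0,0,0,85],[5,-11,0,0,0,0,85],[5,-11,0,0,0,0,85],[5,-11,0,0,0,0,85],[5,-11,0,0,0,0,85],[5,-11,0,0,0,0,85],[5,-11,0,0,0,0,85],[5,-11,0,0,0,0,85]]

```text
clock: 1.1
tcp_pos: [397.6, 202.7, 226.6]
orientation: [[0.956, -0.293, -0.0], [-0.293, -0.956, 0.0], [-0.0, -0.0, -1.0]]
force: [0.7, -0.4, 0.4]
finger_gap: 0.972
grip_force: 0.0
```

>>> jog_arm:
  targets:
    - [[2.46,-9.08,-0.5,0,0,0,85],[2.46,-9.08,-0.5,0,0,0,85],[2.46,-9.08,-0.5,0,0,0,85],[2.46,-9.08,-0.5,0,0,0,85],[2.46,-9.08,-0.5,0,0,0,85],[2.46,-9.08,-0.5,0,0,0,85],[2.46,-9.08,-0.5,0,0,0,85],[2.46,-9.08,-0.5,0,0,0,85],[2.46,-9.08,-0.5,0,0,0,85],[2.46,-9.08,-0.5,0,0,0,85]]

```text
clock: 2.1
tcp_pos: [495.3, -158.4, 205.9]
orientation: [[0.956, -0.294, -0.001], [-0.294, -0.956, 0.0], [-0.001, 0.0, -1.0]]
force: [0.5, 0.2, -0.9]
finger_gap: 0.97
grip_force: 0.0
```

Run:
```python
from h import *
c=r.get_calibration('wrist');im,d=r.get_image('wrist');np.savez('w.npz',im=im,d=d);cv2.imwrite('pics/w1.png',im[:,:,::-1])
print(c);print(r.read_state()['tcp_pos'],r.read_state()['joint_positions'])
```

```text
{'mtx': array([[371.64829954,   0.        , 320.88497556],
       [  0.        , 371.64829954, 242.10150363],
       [  0.        ,   0.        ,   1.        ]]), 'eye': array([ 573.2728923 , -182.49595432,  362.92073028]), 'orientation': array([[-2.93791919e-01,  9.10644618e-01,  2.90538616e-01],
       [-9.55869389e-01, -2.79936288e-01, -8.91593297e-02],
       [ 1.39837759e-04, -3.03911260e-01,  9.52700334e-01]])}
[ 495.39557372 -157.68644949  206.2142337 ] [ 6.94911283e-02  1.18656065e-01 -3.55965375e-01 -2.86059871e-04
 -1.09695905e+00  1.20386541e+00]
```

View pics/w1.png

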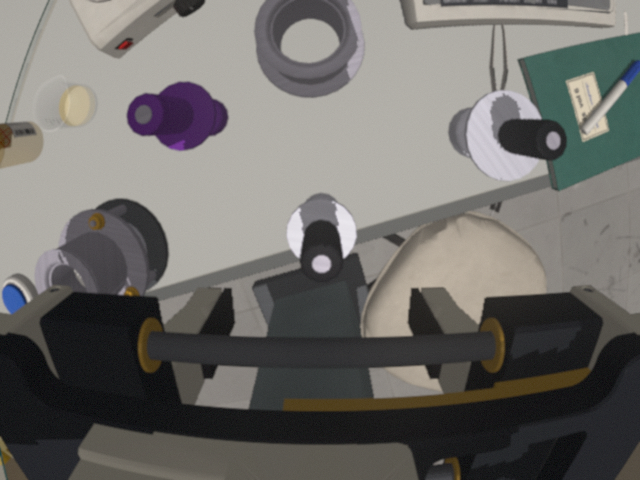

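The wrist view shows the rod top at (321,264), midway between the fingers. Its ray meets z=148 at (494,-158), in agreement with the top view. I descend and grip.

>>> jog_arm:
  targets:
    - [[-0.02,0,-1,0,0,0,85],[-0.02,0,-2,0,0,0,85],[-0.02,0,-2.66,0,0,0,85],[-0.02,0,-2.66,0,0,0,85],[-0.02,0,-2.66,0,0,0,20],[-0.02,0,-2.66,0,0,0,20],[-0.02,0,-2.66,0,0,0,20],[-0.02,0,-2.66,0,0,0,20],[-0.02,0,-2.66,0,0,0,20],[-0.02,0,-2.66,0,0,0,20]]

```text
clock: 3.15
tcp_pos: [495.1, -157.8, 100.5]
orientation: [[0.956, -0.293, 0.001], [-0.293, -0.956, 0.0], [0.001, -0.0, -1.0]]
force: [-0.3, 0.3, -0.4]
finger_gap: 0.49
grip_force: 0.0
```

>>> jog_arm:
  targets:
    - [[0,0,0,0,0,0,20],[0,0,0,0,0,0,20],[0,0,0,0,0,0,20],[0,0,0,0,0,0,20],[0,0,0,0,0,0,20]]

```text
clock: 3.65
tcp_pos: [495.0, -157.8, 100.2]
orientation: [[0.956, -0.292, -0.0], [-0.292, -0.956, -0.0], [-0.0, 0.0, -1.0]]
force: [-1.1, -0.4, 1.0]
finger_gap: 0.313
grip_force: 30.0
```

>>> jog_arm:
  targets:
    - [[0,0,0.5,0,0,0,20],[0,0,1.5,0,0,0,20],[0,0,2.5,0,0,0,20],[0,0,3.5,0,0,0,20],[0.15,1,3.75,0,0,0,20],[0.3,2,3.75,0,0,0,20],[0.45,3,3.75,0,0,0,20],[0.6,4,3.75,0,0,0,20],[0.74,5,3.75,0,0,0,20],[0.74,5.58,3.75,0,0,0,20]]

```text
clock: 4.65
tcp_pos: [524.5, 68.2, 249.3]
orientation: [[0.957, -0.291, -0.001], [-0.291, -0.957, 0.0], [-0.001, -0.0, -1.0]]
force: [0.1, 0.2, -3.3]
finger_gap: 0.312
grip_force: 30.0
```

Run:
```python
from h import *
for k in range(2):
  for n in('top','scene'):
    c=r.get_calibration(n);im,d=r.get_image(n)
    if k==0: continue
    np.savez(n+'2.npz',im=im,d=d)
    cv2.imwrite(f'pics/{n}2.png',cv2.resize(im[150:350,150:420] if n=='top' else im[140:300,190:370],None,fx=3,fy=3)[:,:,::-1])
    P=cloud(c,d);ok=d>0
    near=ok&(np.hypot(P[...,0]-525,P[...,1]-66)<60)
    for lo,hi in((110,128),(150,172),(174,200),(205,218),(221,234),(236,260)):
        q=P[near&(P[...,2]>lo)&(P[...,2]<hi)]
        if len(q)>8:
            cc,rad=cv2.minEnclosingCircle(q[:,:2].astype(np.float32));print(n,lo,hi,len(q),q.mean(0).round(1),np.round(cc,1),round(rad,1))
s=r.read_state();print(s['tcp_pos'],s['force'],s['finger_gap'])
```

```text
top 110 128 32 [514.9  33.7 121.7] [515.9  35.2] 17.2
scene 110 128 384 [521.5  61.5 120.4] [523.2  65.5] 39.8
scene 150 172 106 [514.9  56.2 162.9] [519.3  61.9] 18.4
scene 174 200 121 [519.4  61.5 182.9] [522.2  64. ] 20.9
scene 205 218 34 [519.9  62.3 211.1] [520.4  64.4] 9.2
scene 221 234 99 [516.2  57.2 232.1] [523.8  65.5] 30.8
scene 236 260 89 [515.2  58.1 250.7] [515.4  67. ] 31.9
[523.99771329  65.9896985  249.36803312] [ 0.12102515 -0.44814673 -3.62706346] 0.3155390233645732
```

View pics/scene2.png

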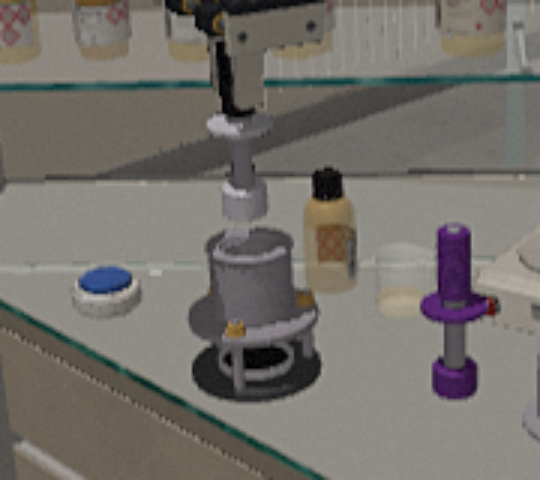

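View pics/top2.png

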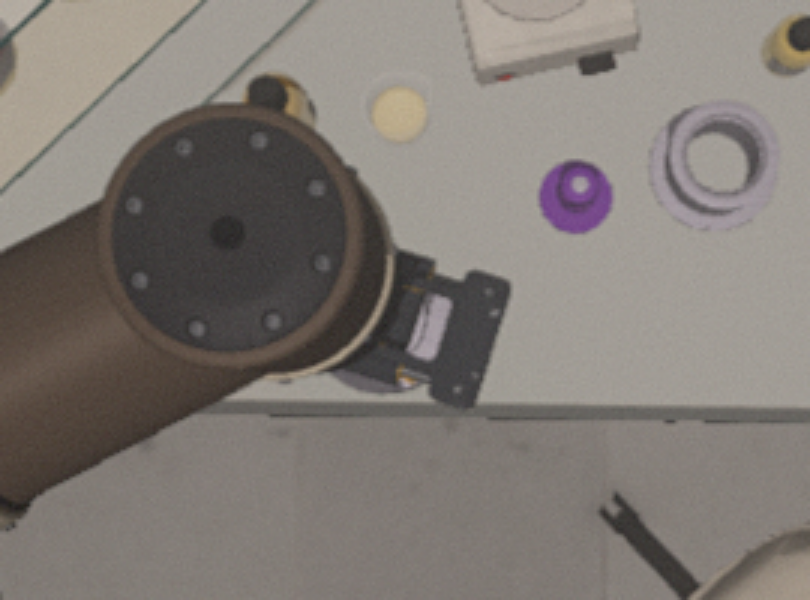

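The scene view shows the rod upright in the fingers and over the mould, with the piston at about (245,200) and the mouth at (248,245) in the crop. The top view shows the arm hiding the mould. I refine the alignment from the scene and wrist views.

Run:
```python
from h import *
c=r.get_calibration('scene');z=np.load('scene2.npz');d=z['d'];g=cv2.cvtColor(z['im'],cv2.COLOR_RGB2GRAY).astype(float)
P=cloud(c,d);R=np.array(c['orientation']);e=np.array(c['eye']);K=np.array(c['mtx'])
def proj(p):
    q=R.T@(np.array(p)-e);return K[0,0]*q[0]/-q[2]+K[0,2],K[1,2]-K[1,1]*q[1]/-q[2],-q[2]
def edges(zc,half,x,y):
    u,v,D=proj([x,y,zc]);w=half/D*568
    res=[]
    for rr in range(int(round(v))-2,int(round(v))+3):
        # depth-based: foreground = near object depth
        row=d[rr];fg=(abs(row-D)<60)&(row>0);c0=int(round(u));l=c0
        while fg[l-1]and c0-l<40:l-=1
        h=c0
        while fg[h+1]and h-c0<40:h+=1
        # subtract axis slope
        uu=u+(rr-v)*slope; res.append(((l+h)/2-uu,(h-l+1)))
    a=np.array(res);print(zc,'offset px',np.median(a[:,0]).round(2),'mm',(np.median(a[:,0])*D/568).round(2),'width mm',(np.median(a[:,1])*D/568).round(1),a[:,0].round(1))
a=proj([525.6,65.6,100]);b=proj([525.6,65.6,200]);slope=(b[0]-a[0])/(b[1]-a[1])
for zc,h in((100,35),(90,35),(163,19),(230,28)):edges(zc,h,525.6,65.6)
c=r.get_calibration('wrist');im,d=r.get_image('wrist');np.savez('w2.npz',im=im,d=d,eye=c['eye'],R=c['orientation'],K=c['mtx']);cv2.imwrite('pics/w2.png',im[:,:,::-1])
```

```text
100 offset px -0.33 mm -0.84 width mm 68.5 [-0.3 -0.3 -0.4 -0.5 -0. ]
90 offset px -0.14 mm -0.36 width mm 71.3 [-0.  -0.1 -0.1 -0.2 -0.3]
163 offset px -1.04 mm -2.58 width mm 37.4 [-0.9 -1.9 -1.  -1.  -1.1]
230 offset px -0.93 mm -2.28 width mm 53.8 [-0.8 -0.9 -0.9 -1.  -1.6]
```

View pics/w2.png

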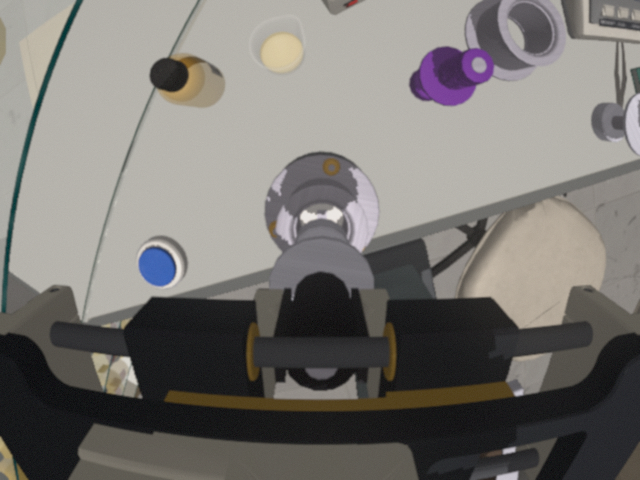

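The wrist view shows the mould flange centred at column 322 and the collar at column 322, so the rod is laterally aligned there. The scene view puts it about 1.8 mm to the left. The correction is (+1.5, -1) mm, then I enter slowly.

>>> jog_arm:
  targets:
    - [[0.04,-0.02,0,0,0,0,20],[0.04,-0.02,-0.3,0,0,0,20],[0.04,-0.02,-0.5,0,0,0,20],[0.04,-0.02,-0.65,0,0,0,20],[0.04,-0.02,-0.8,0,0,0,20],[0.04,-0.02,-0.9,0,0,0,20],[0.04,-0.02,-1.0,0,0,0,20],[0.04,-0.02,-1.1,0,0,0,20],[0.04,-0.02,-1.2,0,0,0,20],[0.04,-0.02,-1.2,0,0,0,20]]

```text
clock: 5.9
tcp_pos: [525.9, 64.6, 201.6]
orientation: [[0.956, -0.292, -0.001], [-0.292, -0.956, -0.0], [-0.001, 0.0, -1.0]]
force: [0.4, 0.2, -3.4]
finger_gap: 0.313
grip_force: 30.0
```

>>> jog_arm:
  targets:
    - [[0,0,-0.15,0,0,0,20],[0,0,-0.3,0,0,0,20],[0,0,-0.45,0,0,0,20],[0,0,-0.6,0,0,0,20],[0,0,-0.7,0,0,0,20],[0,0,-0.8,0,0,0,20],[0,0,-0.9,0,0,0,20],[0,0,-1.0,0,0,0,20],[0,0,-1.1,0,0,0,20],[0,0,-1.1,0,0,0,20]]

```text
clock: 6.9
tcp_pos: [527.0, 64.6, 159.6]
orientation: [[0.956, -0.292, 0.002], [-0.292, -0.956, 0.0], [0.002, -0.001, -1.0]]
force: [-0.9, -1.0, 1.8]
finger_gap: 0.311
grip_force: 30.0
```

>>> jog_arm:
  targets:
    - [[0,0,-0.1,0,0,0,20],[0,0,-0.2,0,0,0,20],[0,0,-0.25,0,0,0,20],[0,0,-0.28,0,0,0,20],[0,0,-0.28,0,0,0,20],[0,0,-0.28,0,0,0,20]]

```text
clock: 7.5
tcp_pos: [526.0, 64.6, 146.6]
orientation: [[0.956, -0.293, -0.001], [-0.293, -0.956, -0.0], [-0.001, 0.0, -1.0]]
force: [-0.6, -0.2, -3.5]
finger_gap: 0.312
grip_force: 30.0
```

Run:
```python
from h import *
im,d=r.get_image('scene')
cv2.imwrite('pics/s3.png',cv2.resize(im[180:285,220:330],None,fx=5,fy=5,interpolation=2)[:,:,::-1])
```

```text
(no output)
```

View pics/s3.png

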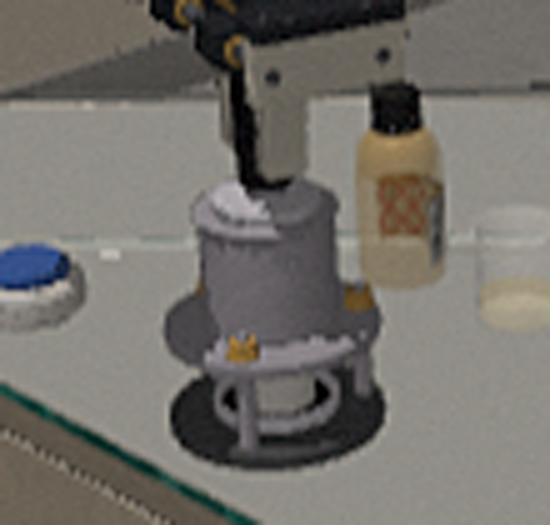

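The scene crop shows the white disc on the pad at (285,395), and the push force is gone. I draw the rod out and carry it back to its old, free spot.

>>> jog_arm:
  targets:
    - [[0,0,0.3,0,0,0,20],[0,0,0.8,0,0,0,20],[0,0,1.4,0,0,0,20],[0,0,2.0,0,0,0,20],[0,0,2.6,0,0,0,20],[0,0,2.6,0,0,0,20],[-0.2,-1,2.6,0,0,0,20],[-0.4,-2,2.6,0,0,0,20],[-0.55,-3,2.6,0,0,0,20],[-0.7,-4,2.6,0,0,0,20]]

```text
clock: 8.55
tcp_pos: [497.5, -96.6, 250.9]
orientation: [[0.956, -0.292, 0.0], [-0.292, -0.956, 0.0], [0.0, -0.0, -1.0]]
force: [1.7, 0.2, -3.1]
finger_gap: 0.314
grip_force: 30.0
```

>>> jog_arm:
  targets:
    - [[-0.05,-0.8,0,0,0,0,20],[-0.07,-1.56,0,0,0,0,20],[-0.07,-1.56,-1,0,0,0,20],[-0.07,-1.56,-2,0,0,0,20],[-0.07,-1.56,-3,0,0,0,20],[-0.07,-1.56,-3.4,0,0,0,20],[-0.07,-1.56,-3.55,0,0,0,20],[-0.07,-1.56,-3.65,0,0,0,20],[-0.07,-1.56,-3.65,0,0,0,20]]

```text
clock: 9.45
tcp_pos: [496.0, -157.7, 105.5]
orientation: [[0.956, -0.292, 0.001], [-0.292, -0.956, -0.0], [0.001, -0.0, -1.0]]
force: [-0.3, -0.3, -4.1]
finger_gap: 0.314
grip_force: 30.0
```

>>> jog_arm:
  targets:
    - [[0,0,-0.06,0,0,0,20],[0,0,-0.1,0,0,0,20],[0,0,-0.12,0,0,0,20],[0,0,-0.12,0,0,0,20]]

```text
clock: 9.85
tcp_pos: [495.5, -157.7, 100.4]
orientation: [[0.956, -0.292, 0.0], [-0.292, -0.956, 0.0], [0.0, -0.0, -1.0]]
force: [-0.1, -0.3, -3.7]
finger_gap: 0.314
grip_force: 30.0
```

>>> jog_arm:
  targets:
    - [[0,0,-0.02,0,0,0,20],[0,0,-0.02,0,0,0,20]]

```text
clock: 10.05
tcp_pos: [495.8, -157.8, 100.1]
orientation: [[0.956, -0.292, 0.001], [-0.292, -0.956, -0.0], [0.001, 0.0, -1.0]]
force: [-1.6, 0.4, 4.2]
finger_gap: 0.315
grip_force: 30.0
```

Contact is felt (4 N up). I release and go straight up.

>>> jog_arm:
  targets:
    - [[0,0,0,0,0,0,45],[0,0,0,0,0,0,60],[0,0,0,0,0,0,85],[0,0,0,0,0,0,85],[0,0,0,0,0,0,85],[0,0,0.5,0,0,0,85],[0,0,1.5,0,0,0,85],[0,0,2.5,0,0,0,85],[0,0,3,0,0,0,85],[0,0,3,0,0,0,85]]

```text
clock: 11.05
tcp_pos: [497.3, -157.9, 222.9]
orientation: [[0.956, -0.292, 0.006], [-0.292, -0.956, -0.0], [0.006, -0.001, -1.0]]
force: [1.1, -0.3, -0.3]
finger_gap: 0.967
grip_force: 0.0
```

Run:
```python
from h import *
im,d=r.get_image('scene')
cv2.imwrite('pics/s4.png',cv2.resize(im[160:340,200:430],None,fx=3,fy=3,interpolation=2)[:,:,::-1])
s=r.read_state();print(s['tcp_pos'],s['force'],s['clock'])
```

```text
[ 496.1912595  -157.68723338  220.81734442] [-0.84172381 -0.24993062 -0.06490241] 11.1
```

View pics/s4.png

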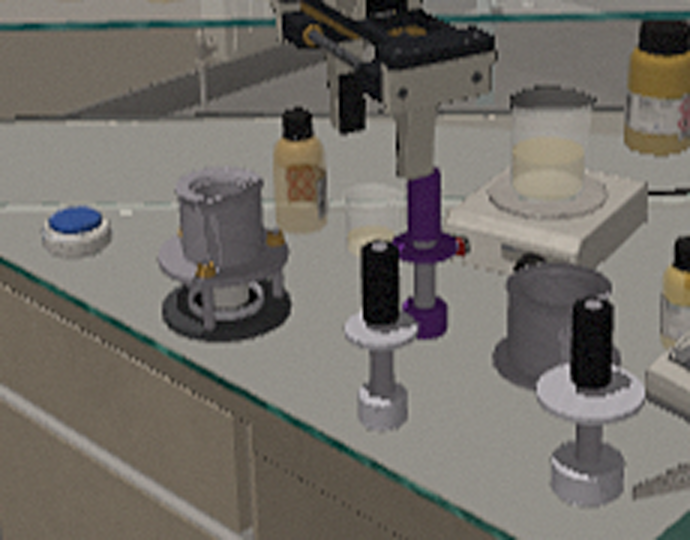

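The rod stands upright at crop (380,340), the mount lies on the pad at (232,293), and the gripper is clear of everything.

```bash
python3 -c "
from workcell import r
print(r.close_job())"
```

```text
the job is handed in; nothing more can be done
None
```

I handed the job in at about 11 s: the last image shows the mount on the landing pad, the narrow rod upright on the worktop, the other items apparently where they were and the gripper clear, but the interface returned no verdict.

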